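# Turn the pot down to low and switch the other hot plate off

## Task

Supper is ready on the double hot plate. Turn the knob of the plate the pot stands on down to low, the smallest dot, so that the pot only keeps warm, and turn the other plate, where just the lid lies, fully off, each knob clicked home. Turn the knobs by stroking the knurled rim with a fingertip or the outside of closed fingers: do not put the fingers round a knob or pinch it, and leave the pot, the lid and everything else standing where they are.

Things in the scene. Friction and masses are not known exactly. Their poses are not given: they have to be found in the camera images.
- hob: white double hot plate, 330 deep (x) x 460 wide (y), deck 66 mm up; fixed. Origin: centre of underside; x to its back, y to its left. Knobs at x -115, y +-120; dark round plates, 185 across, 10 high, at x +50, y +-120. Black marks on the deck 46 mm from each knob axis: a bar straight behind (+x) = off; then clockwise at 40, 80, 120 deg a 6, 9 and 12 mm dot = low, medium, high.
- knob_left (a joint): left knob's angle, rad; grows clockwise seen from above. Clicks into 4 places 40 deg apart: 0 = off, 0.698 = low, 1.396 = medium, 2.094 = high; stops at both ends. A sprung roller holds it in the nearest place; about 0.09 N m (3 to 4 N along the rim; its grip is good, a press of 6 to 12 N gives that) takes it over, and past halfway it snaps home itself. Starts at medium or high.
- knob_right (a joint): right knob's angle, rad; grows clockwise seen from above. Clicks into 4 places 40 deg apart: 0 = off, 0.698 = low, 1.396 = medium, 2.094 = high; stops at both ends. A sprung roller holds it in the nearest place; about 0.09 N m (3 to 4 N along the rim; its grip is good, a press of 6 to 12 N gives that) takes it over, and past halfway it snaps home itself. Starts at medium or high.
- knob_left_top (a point): middle of the left knob's top face, on its upright axis, 27 mm above the deck, 93 mm above the table; z up, x along the white pointer (turns with the knob). Knob: knurled metal wheel 56 mm across, from 2 to 26 mm above the deck, black cap, white pointer line. Works the plate right behind it.
- knob_right_top (a point): middle of the right knob's top face, on its upright axis, 27 mm above the deck, 93 mm above the table; z up, x along the white pointer (turns with the knob). Knob: knurled metal wheel 56 mm across, from 2 to 26 mm above the deck, black cap, white pointer line. Works the plate right behind it.
- left_plate_top (a point): centre of the left cast-iron plate, on its top face, 76 mm above the table. Axes as the hot plate's.
- right_plate_top (a point): centre of the right cast-iron plate, on its top face, 76 mm above the table. Axes as the hot plate's.
- pot: dark brown enamel cooking pot, 208 mm across, 102 mm high, open, with two black handles that reach 163 mm from its axis along its own +y and -y; loose, 0.95 kg; stands on the left or the right plate. Origin: centre of its underside.
- pot_lid: domed glass pot lid with a steel rim and a black knob, 216 mm across, 56 mm high; loose, lies rim down on the plate that has no pot. Origin: centre of its underside.
- salt_shaker: glass salt shaker, 44 mm across, 90 mm high, stands on the deck between the knobs and a little behind them; loose. Origin: centre of its underside.
- table_mug: dark mug, 88 mm across, 126 mm over its handle, 106 mm high, on the table left of the hot plate; loose. Origin: on its underside, 20 mm from the mug's axis towards the handle.
- cereal: biscuit carton lying flat, 51 x 159 x 73 mm, on the table right of the hot plate; loose. Origin: centre of its underside.
- stock_cubes: small stock cube carton, 35 x 61 x 61 mm, on the table right of the hot plate near its front; loose. Origin: centre of its underside.
- table_plate: dinner plate, 200 mm across, 21 mm high, on the table between the robot and the hot plate; loose. Origin: centre of its underside.
- garlic: garlic bulb, 56 mm across and high, on the table at its front left; loose. Origin: centre of its underside.
- table_fork: table fork, 195 mm long (its x), 26 mm wide, 16 mm high, on the table right of the dinner plate; loose. Origin: middle of its underside.

How it is judged:
At the end, for the whole second after the job is handed in: Both knobs rest: the one before the plate with the pot at low (0.698 +- 0.12 rad), the other at off (0 +- 0.12 rad). The pot stands flat on its plate, and pot and lid lie within 40 mm of the centres of their plates (((horizontal distance between pot and left_plate_top below 0.04 m and horizontal distance between pot_lid and right_plate_top below 0.04 m and value of joint knob_left between 0.578 and 0.818 rad and value of joint knob_right between -0.12 and 0.12 rad) or (horizontal distance between pot and right_plate_top below 0.04 m and horizontal distance between pot_lid and left_plate_top below 0.04 m and value of joint knob_right between 0.578 and 0.818 rad and value of joint knob_left between -0.12 and 0.12 rad)) and velocity of joint knob_left between -0.1 and 0.1 rad/s and velocity of joint knob_right between -0.1 and 0.1 rad/s and height (world z) of pot below 0.082 m and angle between pot's own z axis and vertical below 0.05 rad and linear speed of pot below 0.02 m/s); the robot touches nothing.
It fails at once if a knob is taken between the fingers (the TCP within 15 mm of its axis and less than 14 mm above its top) ((horizontal distance between the grasp point and knob_left_top below 0.015 m and z of the grasp point in the frame of knob_left_top below 0.014 m) or (horizontal distance between the grasp point and knob_right_top below 0.015 m and z of the grasp point in the frame of knob_right_top below 0.014 m)).
It fails at once if the pot or the lid is lifted or shoved more than 15 mm (distance of any of pot, pot_lid from where it was at the start of the episode above 0.015 m).
It fails at once if a bystander is moved more than 20 mm, lifted or knocked over (distance of any of salt_shaker, table_mug, cereal, stock_cubes, table_plate, table_fork, garlic from where it was at the start of the episode above 0.02 m or angle between any of salt_shaker, table_mug's own z axis and vertical above 0.5 rad).
It also fails if it takes over 64 s, if anything falls off the work surface, if the arm or the gripper's body presses on something with over 40 N, if the wrist force passes 120 N, or if a joint passes its speed limit or range.

## Robot

A 7-joint arm with a two-finger parallel gripper is mounted at the origin on a cart in front of the work surface, level with it; the furniture and walls round the work are solid. World frame = base frame: x ahead of the robot, y to its left, z up, the work surface at z = 0. Lengths are in m, angles in rad, forces in N, time in s.
With the tool pointing down it reaches from about 0.35 to 0.9 m from the base axis. Payload 19.9 kg.
Tool frame: the origin (TCP) lies between the finger pads, 19 mm behind the fingertips; this is the grasp point; z points along the fingers, y is the line along which they close (so a half turn about z gives the same grasp; the last joint's range is limited). The gripper opens to 85 mm and grips with 20 to 120 N. Pads are 22 mm wide; open, the fingers measure 114 mm over their backs; the gripper's body (76 mm by 85 mm) begins 54 mm behind the grasp point. The pads swing forward as they close: fully open they stand 13 mm farther back than shut.
Start: joints at [-1.177, 0.417, -0.01, 1.614, 0.005, 1.111, -0.053], TCP at [0.264, 0.567, 0.25] pointing down, gripper open.
Joint ranges: [-2.81, 2.81], [-0.39, 2.02], [-1.27, 1.25], [0.06, 2.57], [-1.19, 4.33], [0.19, 2], [-2.82, 2.82]. Speed limits (rad/s): [1.89, 1.89, 2.39, 2.39, 3.01, 3.01, 3.01].

## Interface

Orientations are given as a unit quaternion [x, y, z, w].
In Python, from plant import manip, grip, grab_frame, camera_model gives the robot as it stands. Calls block until the motion is done:
- manip.reach(position, orientation): joint-space move of the TCP to a pose.
- manip.line_to(position, v=0.15, orientation=None, stop_force=None): straight line of the TCP; orientation=None keeps the orientation; v is the mean speed in m/s. With stop_force (N) it stops when the force on the tool has changed by that much, and returns True; else False.
- manip.goto_joints(angles): joint-space move.
- grip(opening, f_grip=None): opening from 0.0 (shut) to 1.0 (fully open); f_grip is the grip in N (None keeps the last); returns when the fingers have stopped.
- manip.wait(seconds).
- manip.solve_ik(position, orientation): joint angles nearest the present ones, or None.
- manip.get_obs(): the state.
- grab_frame(name): name is "scene" or "top" or "wrist"; returns the picture (400x640x3 uint8, red, green, blue); there is no depth.
- camera_model(name): a dict with "fx", "fy", "cx", "cy" (pixels), "view" (4x4, takes a point from world to camera coordinates); the wrist camera has in their place "tool_from_camera" (4x4, takes a point from camera to tool coordinates, whose origin is the TCP and whose axes are the flange's). Camera axes: x right, y down, z forward; pixel columns grow to the right and rows downward; lengths in m; the calibration is good to about 2 mm. A picture is of the moment at which its call begins: read the wrist's pose just before it. camera_model takes no time and is no camera call.
A pose or a line that the arm cannot do raises manip.MotionError and nothing moves.
- manip.finish_job(): hands the job in; it is judged then, once.
The state is a dict: "time": time; "joints": joint angles; "joint_vel": joint speeds; "joint_torque": joint torques, N m; "eef_pos": TCP position; "tcp_rot": TCP orientation; "ft_force": force on the tool from outside, world axes, zero at the start; "moment": the same for the moment, N m; "opening": opening from 0.0 (shut) to 1.0 (fully open); "grip_force": force on a finger pad.
Only numpy, scipy, OpenCV 4.12 (cv2) and the standard library are available. Lean on these libraries where they do the work, as an engineer would, in place of code of your own. Each camera call takes 0.05 s, during which the arm holds its last target. There are 200 camera calls.

## Working session

There is one attempt and no reset: what is moved stays moved. The work goes in short steps, each a Python script; the robot and the scene stay as the last script left them, time stands still between calls to the robot, and variables do not carry over. Pictures are saved under pics/ and viewed, at most 10 in all, crops included, and the job is handed in when it is done.

```bash
ls; mkdir -p pics
python3 - <<'E'
from plant import *
import cv2,numpy as np
for n in ("top","scene"):
    cv2.imwrite(f"pics/{n}0.png",grab_frame(n)[:,:,::-1])
    m=camera_model(n);print(n,{k:np.round(v,3).tolist() for k,v in m.items()})
o=manip.get_obs();print(o['time'],o['eef_pos'],o['tcp_rot'],o['ft_force'])
E
```

```text
pics
top {'fx': 408.322, 'fy': 408.322, 'cx': 318.12, 'cy': 206.078, 'view': [[-0.022, -1.0, 0.002, -0.083], [-0.993, 0.021, -0.117, 0.494], [0.116, -0.005, -0.993, 1.36], [0.0, 0.0, 0.0, 1.0]]}
scene {'fx': 390.145, 'fy': 390.145, 'cx': 320.567, 'cy': 196.94, 'view': [[0.682, -0.731, -0.007, -0.402], [-0.329, -0.298, -0.896, 0.212], [0.653, 0.614, -0.444, 1.072], [0.0, 0.0, 0.0, 1.0]]}
0.1 [0.26371818 0.56632601 0.24941335] [ 2.16168753e-01  9.76355857e-01 -5.52350693e-04 -7.10029515e-05] [-0.42794654  1.17316013  0.06155253]
```

View pics/top0.png

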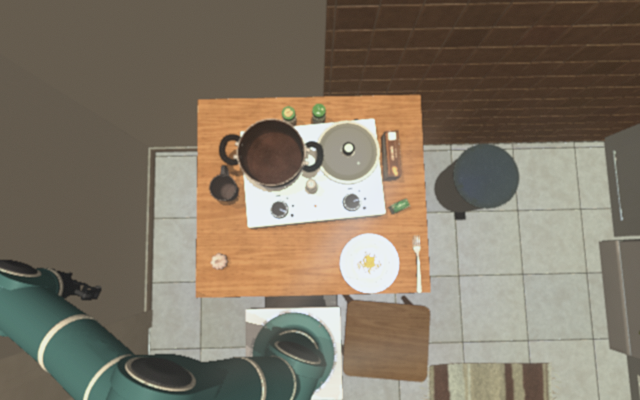

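View pics/scene0.png

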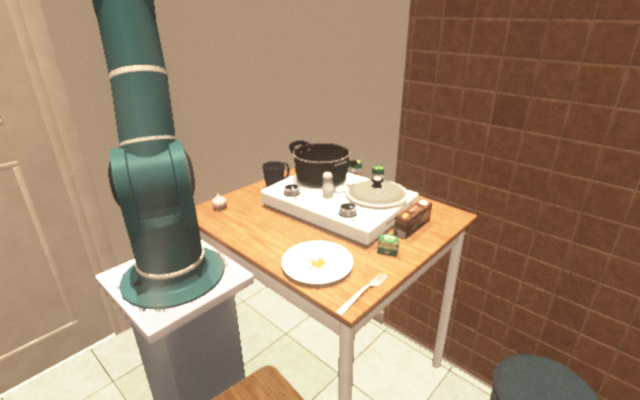

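The pot stands on the left plate and the lid on the right, so the left knob goes to low and the right one to off. In the top view the knobs are at about (279,209) and (352,202). Next I'll get their rough positions and go to a wrist look.

```bash
cat > h.py <<'E'
from plant import *
import cv2,numpy as np
from scipy.spatial.transform import Rotation as R
def ray(name,px,z,pose=None):
    m=camera_model(name)
    d=np.array([(px[0]-m['cx'])/m['fx'],(px[1]-m['cy'])/m['fy'],1])
    if pose is None: T=np.linalg.inv(m['view'])
    else:
        T=np.eye(4);T[:3,:3]=R.from_quat(pose[1]).as_matrix();T[:3,3]=pose[0];T=T@m['tool_from_camera']
    o=T[:3,3];v=T[:3,:3]@d
    return o+v*(z-o[2])/v[2]
def quat(a): # tool down, tool y axis at world angle a (from +x)
    y=np.array([np.cos(a),np.sin(a),0]);z=np.array([0,0,-1.]);x=np.cross(y,z)
    return R.from_matrix(np.c_[x,y,z]).as_quat()
def pose():
    o=manip.get_obs();return np.array(o['eef_pos']),np.array(o['tcp_rot'])
E
python3 - <<'E'
from h import *
L=ray("top",(279,209),.093);Rr=ray("top",(352,202),.093);S=ray("top",(311,182),.156)
print(L,Rr,S,np.linalg.norm(L-Rr)); d=L-Rr
print('hob y ang',np.degrees(np.arctan2(d[1],d[0])))
print(np.round(camera_model("wrist")['tool_from_camera'],3))
o=manip.get_obs();q0=o['tcp_rot'];y=R.from_quat(q0).as_matrix()[:,1];a=np.arctan2(d[1],d[0])
print(y)
for s in (0,np.pi):
  for P in(L,Rr):
    print(s,manip.solve_ik([P[0]-.045,P[1],.095],quat(a+s)), manip.solve_ik([P[0]-.06,P[1],.26],quat(a+s)))
E
```

```text
[0.47729226 0.03369171 0.093     ] [ 0.49504461 -0.20349209  0.093     ] [ 0.55252748 -0.07242681  0.156     ] 0.23784722354418217
hob y ang 94.28040039385422
[[-0.001 -0.962 -0.273  0.068]
 [ 1.    -0.001  0.    -0.   ]
 [-0.    -0.273  0.962 -0.123]
 [ 0.     0.     0.     1.   ]]
[ 0.42211518  0.90654153 -0.00110928]
0 [-0.38587183  0.32906852  0.2710616   2.20478241 -0.14859768  0.62419638
  1.63767875] [-0.55094126  0.02006215  0.40465375  2.09296466 -0.0092116   1.03020443
  1.50388385]
0 [-0.11661107  0.46761716  0.58221695  2.07273525 -0.39093265  0.70820547
  2.36356692] [-0.47953689  0.21837739  0.97543041  1.97457499 -0.20797111  1.05262562
  2.23432692]
3.141592653589793 [-0.74889528  0.39893262  0.70303693  2.21517403 -0.42244783  0.65926959
 -1.24057186] [-0.82270342  0.01546598  0.68252832  2.09959015 -0.01137867  1.0300294
 -1.63046503]
3.141592653589793 [-0.4488933   0.67333529  1.05345454  2.08121486 -0.79523469  0.86187007
 -0.41727397] [-0.57150756  0.25637788  1.09949291  1.97622291 -0.26171186  1.06177537
 -0.85187986]
```

Run:
```python
from h import *
a=np.radians(94.3)
manip.reach([.46,-.085,.30],quat(a))
grip(0.0)
p=pose();im=grab_frame("wrist")
np.savez("w.npz",p=p[0],q=p[1],im=im)
cv2.imwrite("pics/w1.png",im[:,:,::-1]);o=manip.get_obs();print(o['time'],p,camera_model("wrist")['fx'],o['ft_force'])
```

```text
3.3417 (array([ 0.45999309, -0.08499263,  0.29999342]), array([-3.75178739e-02,  9.99295957e-01,  5.51677171e-06,  2.14035132e-06])) 280.2051629072878 [-0.44251483  0.18642391 -1.07415804]
```

View pics/w1.png

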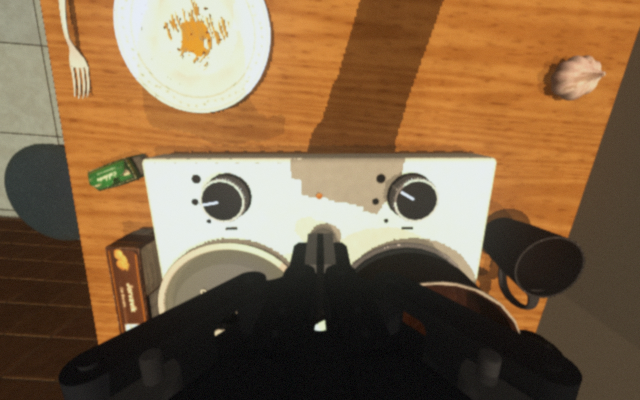

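The wrist view is turned half round. The left knob is at about (413,198), with its pointer up and to the left. The right knob is at about (223,200), with its pointer towards (205,204). I'll now measure both.

```bash
python3 - <<'E'
from h import *
d=np.load("w.npz");im=d['im'];P=(d['p'],d['q'])
g=cv2.cvtColor(im,cv2.COLOR_RGB2GRAY)
bars={}
for n,(cx,cy),(bx,by) in (("L",(412,198),(403,228)),("R",(223,200),(231,228))):
    w=g[cy-28:cy+24,cx-30:cx+30]
    # dark cap
    _,lab,st,ce=cv2.connectedComponentsWithStats((w<70).astype(np.uint8))
    i=1+np.argmax(st[1:,4]);cap=(lab==i).astype(np.uint8)
    c,_=cv2.findContours(cap,0,1);h=cv2.convexHull(max(c,key=len))
    hm=cv2.fillConvexPoly(np.zeros_like(cap),h,1);hm=cv2.erode(hm,np.ones((5,5)))
    ys,xs=np.where((hm>0)&(w>120))
    (ex,ey),ax,an=cv2.fitEllipse(h)
    k=ray("wrist",(ex+cx-30,ey+cy-28),.092,P)
    pt=ray("wrist",(xs.mean()+cx-30,ys.mean()+cy-28),.093,P)
    # bar
    b=g[by-5:by+6,bx-13:bx+14];yy,xx=np.where(b<110)
    B=ray("wrist",(xx.mean()+bx-13,yy.mean()+by-5),.066,P)
    al=np.degrees(np.arctan2(*(B-k)[1::-1]));pa=np.degrees(np.arctan2(*(pt-k)[1::-1]))
    print(n,k.round(4),ax,len(xs),'bar',B.round(4),np.linalg.norm((B-k)[:2]),'off dir',al,'ptr dir',pa,'angle cw',(al-pa)%360)
E
python3 -c "
import cv2,numpy as np
im=cv2.imread('pics/w1.png');cv2.imwrite('pics/w1c.png',cv2.resize(np.hstack([im[160:240,180:260],im[160:240,370:450]]),None,fx=5,fy=5,interpolation=2))"
```

```text
L [0.4786 0.0341 0.092 ] (34.332725524902344, 38.30908203125) 50 bar [0.5253 0.0381 0.066 ] 0.04690035459340993 off dir 4.877464147608977 ptr dir -114.2745402346793 angle cw 119.15200438228828
R [ 0.4971 -0.2051  0.092 ] (33.359779357910156, 37.453495025634766) 43 bar [ 0.5432 -0.2015  0.066 ] 0.04625949132861462 off dir 4.41241255636886 ptr dir -73.04540526039607 angle cw 77.45781781676493
```

View pics/w1c.png

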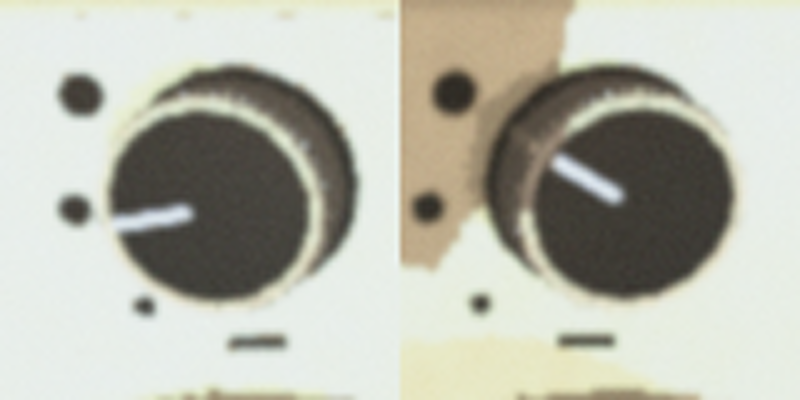

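The left knob reads 119° (high) and the right one 77° (medium), so each needs two clicks counter-clockwise. I'll use rack strokes along the front of each rim, starting with the right knob.

```bash
cat >> h.py <<'E'
A=np.radians(94.4);EY=np.array([np.cos(A),np.sin(A),0]);EX=np.array([EY[1],-EY[0],0])
K={'L':np.array([.4786,.0341,0]),'R':np.array([.4971,-.2051,0])}
def at(k,x,y,z=.093): return K[k]+EX*x+EY*y+[0,0,z]
def stroke(k,y0=.013,y1=-.013,press=8,r0=-.052):
    """touch the front of the rim at y0 with the closed fingers and roll it to y1"""
    manip.line_to(at(k,r0,y0),v=.1)
    f0=np.array(manip.get_obs()['ft_force'])
    hit=manip.line_to(at(k,-.030,y0),v=.02,stop_force=press)
    rel=pose()[0]-K[k];x=rel@EX
    print(k,'hit',hit,'x',x.round(4),'y',(rel@EY).round(4))
    for y in np.linspace(y0,y1,4)[1:]:
        manip.line_to(at(k,x,y),v=.04)
        f=np.array(manip.get_obs()['ft_force'])-f0;print('  y',y.round(3),'F rad,tan',(f@EX).round(1),(f@EY).round(1))
    manip.line_to(at(k,r0,y1),v=.08)
E
python3 - <<'E'
from h import *
manip.reach(at('R',-.055,.013,.16),quat(A))
manip.line_to(at('R',-.055,.013),v=.1)
stroke('R')
o=manip.get_obs();print(o['time'])
manip.line_to(at('R',-.055,0,.2),v=.15)
p=pose();im=grab_frame("wrist");cv2.imwrite("pics/w2.png",im[:,:,::-1])
E
```

```text
R hit True x -0.0388 y 0.0132
  y 0.004 F rad,tan -4.7 -0.5
  y -0.004 F rad,tan -4.5 -2.6
  y -0.013 F rad,tan 0.9 0.2
7.3083
```

View pics/w2.png

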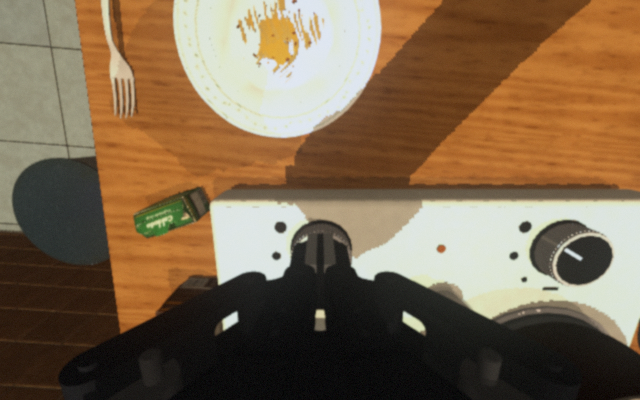

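The fingers hide the right knob in this view. I'll measure again from the look pose used before.

```bash
cat >> h.py <<'E'
def look(tag):
    manip.line_to([.46,-.085,.30],v=.25,orientation=quat(A))
    P=pose();im=grab_frame("wrist");g=cv2.cvtColor(im,cv2.COLOR_RGB2GRAY)
    cv2.imwrite(f"pics/{tag}.png",im[150:250,170:460,::-1])
    for n,(cx,cy) in (("L",(412,198)),("R",(223,200))):
        w=g[cy-28:cy+24,cx-30:cx+30]
        _,lab,st,ce=cv2.connectedComponentsWithStats((w<70).astype(np.uint8))
        cap=(lab==1+np.argmax(st[1:,4])).astype(np.uint8)
        c,_=cv2.findContours(cap,0,1);h=cv2.convexHull(max(c,key=len))
        hm=cv2.erode(cv2.fillConvexPoly(np.zeros_like(cap),h,1),np.ones((5,5)))
        ys,xs=np.where((hm>0)&(w>120))
        v=ray("wrist",(xs.mean()+cx-30,ys.mean()+cy-28),.093,P)-K[n]
        print(n,'angle',(4.4-np.degrees(np.arctan2(v[1],v[0]))).round(1),len(xs))
    print('t',manip.get_obs()['time'])
E
python3 - <<'E'
from h import *
look("w3")
E
```

```text
L angle 118.1 46
R angle 37.3 39
t 9.0667
```

One stroke gives one click. Next is one more stroke on the right knob, then two on the left.

Run:
```python
from h import *
manip.line_to(at('R',-.055,.013,.16),v=.2)
stroke('R')
manip.line_to(at('R',-.055,0,.16),v=.2)
manip.line_to(at('L',-.055,.013,.16),v=.2)
stroke('L'); stroke('L')
manip.line_to(at('L',-.055,0,.16),v=.2)
look("w4")
```

```text
R hit True x -0.0388 y 0.0132
  y 0.004 F rad,tan -5.2 -0.7
  y -0.004 F rad,tan -4.0 -5.0
  y -0.013 F rad,tan 0.6 -0.5
L hit True x -0.0389 y 0.0131
  y 0.004 F rad,tan -5.1 -0.9
  y -0.004 F rad,tan -5.1 -3.7
  y -0.013 F rad,tan -0.4 0.2
L hit True x -0.0389 y 0.013
  y 0.004 F rad,tan -5.5 0.9
  y -0.004 F rad,tan -5.5 -3.5
  y -0.013 F rad,tan 0.5 1.7
L angle 36.8 46
R angle -1.1 43
t 21.9333
```

View pics/w4.png

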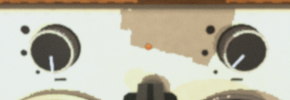

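The picture shows the left pointer (about (235,58)) at the smallest dot and the right pointer (about (52,65)) at the off bar. The measured angles agree: 36.8° and -1.1°.

```bash
python3 -c "
from plant import manip
print(manip.finish_job())"
```

```text
the job is handed in; nothing more can be done
None
```

The job is handed in: the left knob, under the pot, is at low (measured 36.8°, nominal 40°) and the right knob, under the lid, is at off (-1.1°); I stroked each rim only from the front, and the last check was at about 22 s of the 64 s allowed.

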